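# Clear the label camera's stop and show it the marble dish

## Robot

A 7-joint arm with a two-finger parallel gripper is mounted at the origin on a cart in front of the work surface, level with it; the furniture and walls round the work are solid. World frame = base frame: x ahead of the robot, y to its left, z up, the work surface at z = 0. Lengths are in mm, angles in degrees, forces in N, time in s.
With the tool pointing down it reaches from about 425 to 875 mm from the base axis. Payload 8.4 kg.
Tool frame: the origin (TCP) lies midway between the tips of the shut fingers; the grasp point (between the pads) lies 19 mm behind it; z points along the fingers, y is the line along which they close (so a half turn about z gives the same grasp; the last joint's range is limited). The gripper opens to 85 mm and grips with 20 to 120 N. Pads are 22 mm wide; open, the fingers measure 114 mm over their backs; the gripper's body (76 mm by 85 mm) begins 54 mm behind the grasp point. The pads swing forward as they close: fully open they stand 13 mm farther back than shut.
Start: joints at [-72.605, 19.091, 2.286, 83.961, -0.768, 76.965, -3.352], TCP at [254.796, 597.949, 231.308] pointing down, gripper open.
Joint ranges: [-147.57, 147.57], [-21.85, 119.76], [-74.77, 79.35], [14.55, 137.4], [-85.83, 265.84], [4.83, 119.75], [-152.11, 152.11]. Speed limits (degrees/s): [127.2, 127.2, 159.86, 159.86, 180, 180, 180].

## Interface

Orientations are given as a 3x3 rotation matrix whose columns are the frame's x, y, z axes.
In Python, from plant import * gives the robot as it stands.
- The arm moves only by the shell command python3 -m crank 'ROWS' [OPENING] [FORCE]. ROWS is text: rows parted by semicolons, each of 4 numbers parted by spaces: the shift along the tool's x, y, z each as a share of 2 cm, from -1 to 1, then the turn about the tool's z as a share of 4 degrees, from -1 to 1. In form: dx dy dz twist; .... A call has 1 to 12 rows; each row shifts and turns the commanded pose from where the row before left it, along the tool's axes as they then stand; what a row does not reach is not made up. A row lasts 1/10 s, in which the tool goes at most 50 mm and 8.59 degrees, less where a joint would pass 70% of its speed; a pose out of reach is approached as far as the arm can. A call with a number of a shift or a turn outside -1 to 1 is refused whole. A call with a gripper value outside its range is refused whole. OPENING is the opening, from 0 (shut) to 1 (fully open), set as the call begins (- or left out, the last holds). The fingers move at their own pace and stop on an object; FORCE is the grip in N (left out, the last holds). Time passes only in rows, so rows that do not move let the fingers close. It gives the time, the measured TCP pose, the force, the opening and the grip force at its end, in the units of the state.
- read_state(): the state, without advancing time (a new reading comes with each control period).
- read_camera(name): name is "scene" or "top"; returns a dict with "frame" (480x640x3 uint8, red, green, blue), "fov_y" (degrees; the focal length in pixels is half the picture's height over the tangent of half this angle, whatever the lens; pixels are square), "cx", "cy" (the principal point, pixels), "rvec" (rotation vector, rad) and "tvec" (3), from world to camera coordinates, as OpenCV has them. Camera axes: x right, y down, z forward; pixel columns grow to the right and rows downward; lengths in mm; the calibration is good to about 2 mm. A picture is of the moment at which its call begins. There is no depth.
- sign_off(): hands the job in; it is judged then, once.
The state is a dict: "t": time; "q": joint angles; "dq": joint speeds; "effort": joint torques, N m; "tcp_pos": TCP position; "ee_rot": TCP orientation; "wrist_force": force on the tool from outside, world axes, zero at the start; "torque": the same for the moment, N m; "opening": finger opening in mm; "finger_force": force on a finger pad.
Only numpy, scipy, OpenCV 4.12 (cv2) and the standard library are available. Lean on these libraries where they do the work, as an engineer would, in place of code of your own. Each camera call takes 0.05 s, during which the arm holds its last target. There are 200 camera calls.

## Task

The label camera on the cart has faulted: clear it by pushing the stand's mushroom-shaped stop button in until it stays in, then twisting its head clockwise and letting go so that it springs back up. Then pick up the footed steel dish with the swallowed glass marble by its two side grips, turn it a quarter turn so that its bar-code tab faces the lens squarely, and hold it up level in mid-air with the tab straight in front of the lens, at the lens's height and about 6 cm from it. Keep the dish level and the marble in its middle all the time without touching the marble, do not shift the other things on the cart, and finish while still holding the dish there, steady.

Things in the scene. Friction and masses are not known exactly. Their poses are not given: they have to be found in the camera images.
- lens (a point): Centre of the camera lens's front glass (dark barrel 33 mm wide in a white ring light), 118 mm above the cart top; it looks along -x of this frame (z up, y to its left when facing +x). Camera and the column behind it (150 mm tall) are at most 70 mm wide. The base plate, 18 mm high, ends 5 mm in front of the lens; the grey console with the stop (68 mm high) at its left (+y) ends 68 mm in front.
- stop_head (a point): Centre of the top of the stop button's black mushroom head: round, 40 mm in diameter, 20 mm tall, vertical axis, top 110 mm above the cart when up. Under it a collar 31 mm wide, 10 mm high stands on the console, whose top is at 68 mm: 22 mm are free from console to raised head, 15 mm when it is in. Pinch it across its diameter from above, in any direction.
- stop (a joint): How far the stop button is pushed in, in m: 0 is up, 0.009 the end of travel. A spring lifts it (2 N at the start, 6 N at the end). From about 0.008 a catch holds it: let go, it stays in at about 0.007. It comes up only after its head has been twisted; while gripped it may stay down, and it springs up when let go.
- stop_turn (a joint): Turn of the mushroom head in rad, 0 at rest, growing clockwise as seen from above, end stop at 1.0. A light spring (up to 0.07 N m) turns it back when let go. With the button latched in, the catch is free from about 0.5; turn it to about 0.8 to be sure.
- dish_grips (a point): Point on the axis of the footed steel dish between its two side grips, 33 mm above its foot. Dish 42 mm high, bowl 58 mm wide, foot 48 mm, 0.1 to 0.2 kg. The flat ribbed grips at its +y and -y are 62 mm apart outside, 30 mm long along x, 24 to 42 mm above the foot: pinch them from above. z up, x towards the bar-code tab. The marble's top is 11 mm above this point.
- dish_label (a point): Centre of the face of the dish's bar-code tab, an upright plate 36 mm wide, 26 mm high with a white label with black bars. It lies 35 mm from the dish's axis along the dish's +x, 31 mm above the foot, and faces along the dish's +x. Same axes as dish_grips. At the start it faces roughly to the robot's right, within 20 degrees.
- dish_well (a point): Where the marble's centre lies when the marble is in the middle of the dish's spherically hollowed well (hollow radius 45 mm, 7 mm deep, with an upright rim 10 mm higher than that edge): on the dish's axis, 34 mm above the foot.
- marble_center (a point): Centre of the loose green glass marble, 20 mm in diameter, 10 g, that lies in the dish. It rolls easily: it stays near the middle while the dish is carried smoothly at up to about 0.1 m/s, and runs to the rim if it is carried fast or with jerks.
- note_pad: Bystander: pad of paper slips 110 x 75 x 11 mm, near the front edge; origin at the centre of its underside.
- marker_grey: Bystander: grey pen, 122 mm long, lying at the front; origin at its underside.
- meter_1: Bystander: black hand meter 105 x 57 x 28 mm; origin at the centre of its underside.
- tube_gold: Bystander: closed sample tube lying flat, 89 mm long; origin at its underside.
- tube_lilac_1: Bystander: closed sample tube lying flat, 86 mm long; origin at its underside.
- specimen_cup_1: Bystander: specimen cup with screw lid, 58 mm wide, 70 mm high, at the left; origin at the centre of its underside.
- tape_roll: Bystander: roll of paper tape lying flat, 64 mm wide, 19 mm high, at the left; origin at the centre of its underside.
- tube_orange: Bystander: closed sample tube lying flat near the right edge, 91 mm long; origin at its underside.

How it is judged (in metres and radians):
On the way, in this order (a step that is already met when the one before it is completed fails the run):
1. the stop button is pushed in and stays in (at least 6.5 mm) (value of joint stop above 0.0065 m), for 0.3 s.
2. its head is twisted clockwise far enough to free the catch (over 0.5 rad) (value of joint stop_turn above 0.5 rad), for 0.05 s.
3. the button has sprung back up and its head has turned back (value of joint stop below 0.001 m and value of joint stop_turn below 0.15 rad), for 0.2 s.
4. the dish is lifted clear of the cart (height (world z) of dish_grips above 0.07 m), for 0.2 s.
At the end, for the whole second after the job is handed in: The fingers alone hold the dish in the air, still: tab facing the lens within 10 degrees, 35 to 85 mm before it, within 20 mm of its axis sideways and in height; dish level within 6 degrees, marble within 6 mm of the middle, stop button up (value of joint stop below 0.001 m and contact force between the fingers and dish above 1 N and contact force between dish and stand below 0.1 N and height (world z) of dish_grips above 0.095 m and x of dish_label in the frame of lens between -0.085 and -0.035 m and y of dish_label in the frame of lens between -0.02 and 0.02 m and z of dish_label in the frame of lens between -0.02 and 0.02 m and x of dish_grips in the frame of lens below -0.065 m and angle between the x axis of dish_grips and the x axis of lens, either way round below 0.17 rad and angle between dish_grips's own z axis and vertical below 0.1 rad and distance between marble_center and dish_well below 0.006 m and linear speed of dish below 0.02 m/s); the arm keeps its last pose, push and grip.
It fails at once if the marble left the middle of the dish (over 14 mm off) (distance between marble_center and dish_well above 0.014 m).
It fails at once if the dish was tipped (over 14 degrees) (angle between dish_grips's own z axis and vertical above 0.25 rad).
It fails at once if the marble was touched (contact force between the arm and marble above 0.3 N).
It fails at once if another thing on the cart was shifted (over 25 mm) (distance of any of note_pad, marker_grey, meter_1, tube_gold, tube_lilac_1, specimen_cup_1, tape_roll, tube_orange from where it was at the start of the episode above 0.025 m).
It also fails if it takes over 66 s, if anything falls off the work surface, if the arm or the gripper's body presses on something with over 40 N, if the wrist force passes 120 N, or if a joint passes its speed limit or range.

## Working session

There is one attempt and no reset: what is moved stays moved. The work goes in short steps, Python scripts to look and compute and a shell command to move; the robot and the scene stay as the last step left them, time stands still between calls to the robot, and variables do not carry over. Pictures are saved under pics/ and viewed, at most 10 in all, crops included, and the job is handed in when it is done.

```bash
ls; mkdir -p pics; cat > h.py <<'E'
from plant import *
import numpy as np, cv2
def snap(name,fn,crop=None,scale=1):
    c=read_camera(name); f=c["frame"][:,:,::-1]
    if crop: x0,y0,x1,y1=crop; f=f[y0:y1,x0:x1]
    cv2.imwrite("pics/"+fn,cv2.resize(f,None,fx=scale,fy=scale,interpolation=cv2.INTER_CUBIC)); np.save(f"cam_{name}.npy",{k:c[k] for k in c if k!="frame"},allow_pickle=True)
    np.save(f"img_{name}.npy",c["frame"])
def cam(n): return np.load(f"cam_{n}.npy",allow_pickle=True).item()
def ray(n,u,v):
    c=cam(n); f=240/np.tan(np.radians(c["fov_y"])/2)
    R=cv2.Rodrigues(np.array(c["rvec"],float))[0]; t=np.array(c["tvec"],float).ravel()
    return -R.T@t, R.T@np.array([(u-c["cx"])/f,(v-c["cy"])/f,1])
def atz(n,u,v,z):
    o,d=ray(n,u,v); return o+d*(z-o[2])/d[2]
def proj(n,p):
    c=cam(n); f=240/np.tan(np.radians(c["fov_y"])/2)
    R=cv2.Rodrigues(np.array(c["rvec"],float))[0]; q=R@np.array(p,float)+np.array(c["tvec"],float).ravel()
    return np.array([c["cx"]+f*q[0]/q[2],c["cy"]+f*q[1]/q[2]])
E
python3 - <<'E'
from h import *
for n in("scene","top"):
    snap(n,n+"0.png"); print(cam(n), ray(n,320,240)[0])
s=read_state();print(s)
E
```

```text
pics
{'fov_y': 50.877257768665324, 'cx': 325.7233755832807, 'cy': 243.35547776801886, 'rvec': array([ 2.32608239, -0.79937316,  0.28690162]), 'tvec': array([-415.03357851,  282.54755751,  774.16881007])} [ 155.86721281 -482.0423967   771.20936184]
{'fov_y': 50.451830764442064, 'cx': 318.50106360870734, 'cy': 238.72653637130352, 'rvec': array([ 2.12875463, -2.14300101,  0.13148644]), 'tvec': array([-14.87472398, 508.29418057, 942.09064355])} [ 366.68628958  -39.35264855 1005.04305688]
{'t': 0.1, 'q': array([-72.60672699,  19.12756668,   2.28344036,  84.00625676,
        -0.76853821,  76.96579134,  -3.35075978]), 'dq': array([ 0.00127764, -0.05487353, -0.01529908, -0.12696211, -0.02804067,
        0.07556807, -0.07676825]), 'effort': array([ 3.68347886e-03, -6.60012817e+01,  1.36980828e+00, -4.06466317e+01,
        1.70102553e-02,  8.94803961e-03, -2.79546379e-05]), 'tcp_pos': array([254.62337706, 597.59893985, 230.50928468]), 'ee_rot': array([[-9.19985964e-01,  3.91950982e-01, -5.04283285e-04],
       [ 3.91951299e-01,  9.19984926e-01, -1.38390181e-03],
       [-7.84886511e-05, -1.47082472e-03, -9.99998915e-01]]), 'wrist_force': array([-0.29303714, -0.80001391, -0.08052854]), 'torque': array([ 0.0131091 , -0.01082863,  0.02682263]), 'finger_force': 0.0, 'opening': 85.72123826164308}
```

View pics/scene0.png

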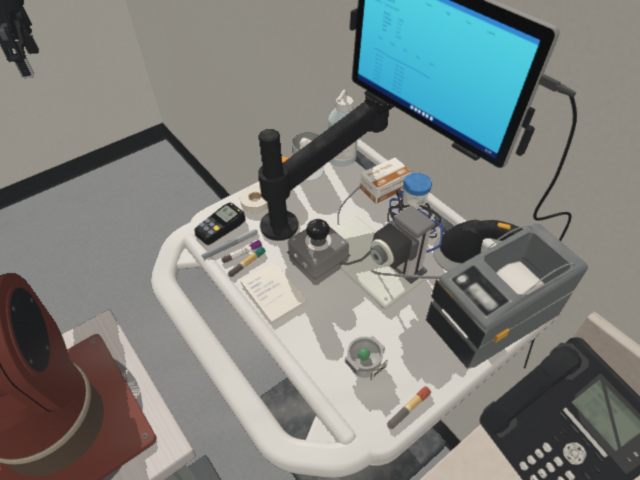

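View pics/top0.png

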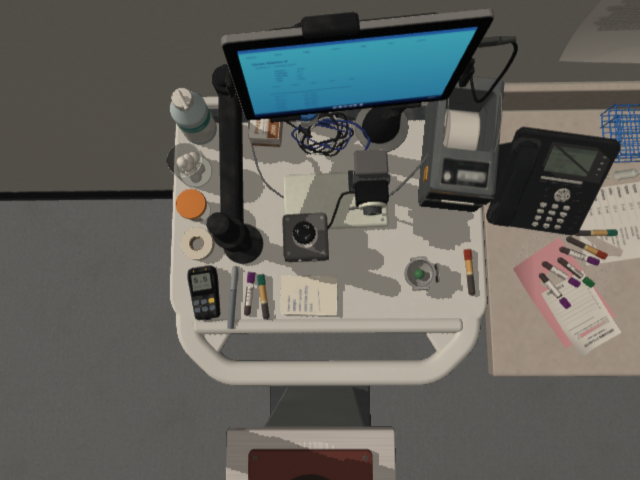

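The scene view shows the console and stop (≈318,230), the lens (≈378,256) and the dish with marble (≈364,354). In the top view the stop is at ≈(304,235), the lens front at ≈(372,212), the dish at ≈(421,274), and a black pole at ≈(235,235). I'll enlarge these.

```bash
python3 - <<'E'
from h import *
a=np.load("img_scene.npy")[:,:,::-1]; b=np.load("img_top.npy")[:,:,::-1]
def cr(im,x0,y0,w,h,s): return cv2.resize(im[y0:y0+h,x0:x0+w],None,fx=s,fy=s,interpolation=cv2.INTER_CUBIC)
cv2.imwrite("pics/c1.png",cr(a,270,200,160,120,5)); 
cv2.imwrite("pics/c2.png",np.hstack([cr(a,335,325,65,65,6),cr(b,390,242,65,65,6)]))
cv2.imwrite("pics/c3.png",cr(b,270,180,133,100,6))
E
```

```text
(no output)
```

View pics/c1.png

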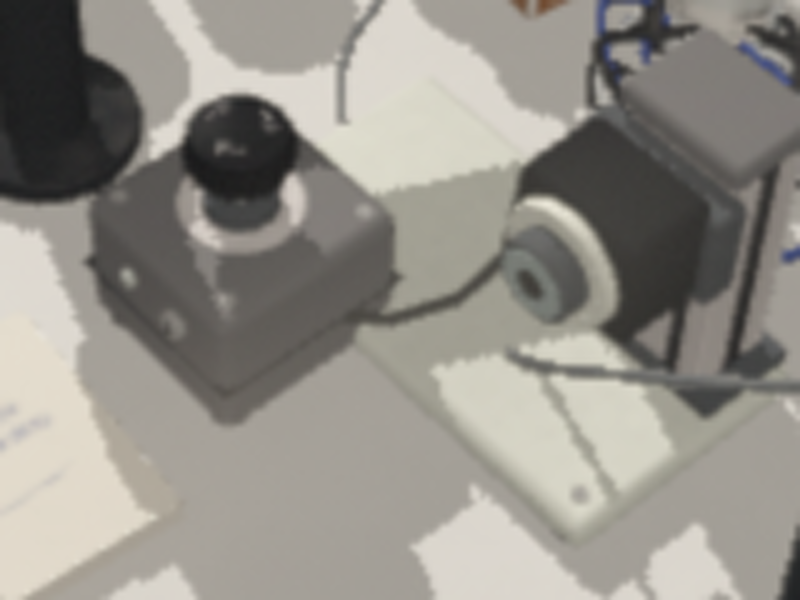

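View pics/c2.png

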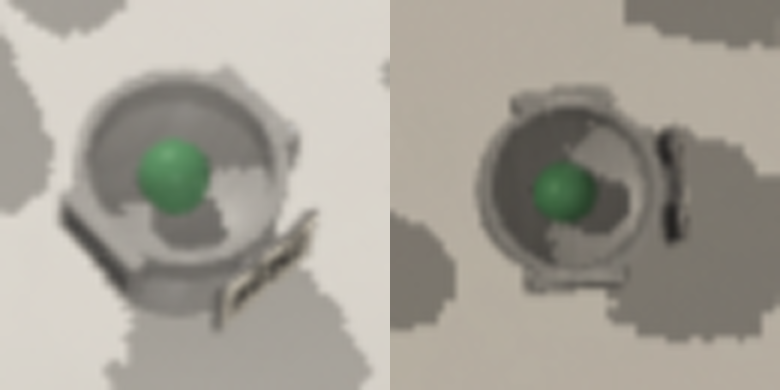

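View pics/c3.png

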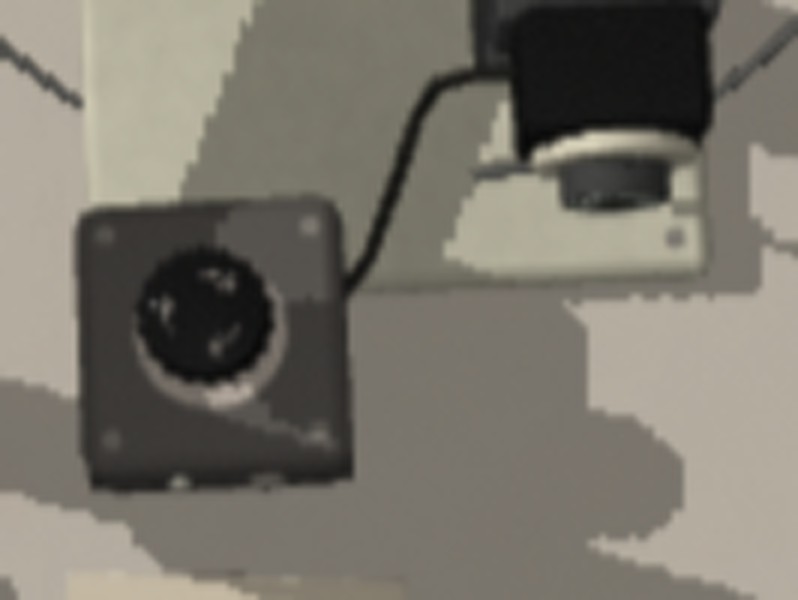

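```bash
cat >> h.py <<'E'
def tri(pairs):
    A=np.zeros((3,3));b=np.zeros(3);L=[]
    for n,u,v in pairs:
        o,d=ray(n,u,v);d/=np.linalg.norm(d);P=np.eye(3)-np.outer(d,d);A+=P;b+=P@o;L.append((o,P))
    x=np.linalg.solve(A,b);return x.round(1),[round(float(np.linalg.norm(P@(x-o))),1) for o,P in L]
E
python3 - <<'E'
from h import *
S=lambda x,y:("scene",270+x/5,200+y/5); T=lambda x,y:("top",270+x/6,180+y/6)
Ds=lambda x,y:("scene",335+x/6,325+y/6); Dt=lambda x,y:("top",390+(x-390)/6,242+y/6)
print("head mid z100",tri([S(240,148),T(205,315)]), atz(*T(205,315),105),atz(*S(240,135),110),atz(*S(240,148),100))
print("lens",tri([S(528,277),T(614,207)]),atz(*S(528,277),118),atz(*T(614,207),118))
print("rim z41",tri([Ds(180,168),Dt(568,190)]),atz(*Ds(180,168),41),atz(*Dt(568,190),41))
print("marble z34",tri([Ds(174,176),Dt(565,192)]),atz(*Ds(174,176),34),atz(*Dt(565,192),34))
a,b=atz(*Dt(563,98),42),atz(*Dt(577,282),42);d=a-b;print("grips",a,b,(a+b)/2,np.degrees(np.arctan2(d[1],d[0])))
t=atz(*Dt(671,187),44);r=atz(*Dt(568,190),41);d=t-r;print("tab",t,d,np.degrees(np.arctan2(d[1],d[0])))
a,b=atz(*Dt(668,132),44),atz(*Dt(673,240),44);d=a-b;print("tabedge",np.degrees(np.arctan2(d[1],d[0])),np.linalg.norm(d))
a,b=atz(*Ds(215,325),18),atz(*Ds(315,212),44);print(a,b)
# console front edge & plate edges
a,b=atz(*T(80,212),68),atz(*T(335,198),68);d=b-a;print("console back edge",a,b,np.degrees(np.arctan2(d[1],d[0])))
a,b=atz(*T(92,488),68),atz(*T(352,475),68);d=b-a;print("console front bottom",a,b,np.degrees(np.arctan2(d[1],d[0])))
a,b=atz(*T(360,290),18),atz(*T(705,272),18);d=b-a;print("plate edge",a,b,np.degrees(np.arctan2(d[1],d[0])))
print("pole base",atz("top",243,243,10),"pole top by",tri([("scene",270,135),("top",226,226)]))
print("specimen",atz("top",191,205,70)," pad",atz("top",310,297,11),"tubeorange",atz("top",470,272,10))
E
```

```text
head mid z100 (array([511.8,   5.8,  97.2]), [1.0, 1.0]) [509.68666954   5.86032414 105.        ] [509.67560645   1.03870519 110.        ] [511.23692398   3.36343367 100.        ]
lens (array([ 539.2, -115.8,  121.1]), [1.2, 1.2]) [ 542.24239578 -114.54432578  118.        ] [ 538.80615169 -115.45898735  118.        ]
rim z41 (array([ 440.8, -210. ,   38.5]), [1.4, 1.4]) [ 441.129209   -211.50531384   41.        ] [ 439.39353438 -208.81771329   41.        ]
marble z34 (array([ 440.1, -209.5,   34.4]), [0.9, 0.9]) [ 441.03664428 -209.72697653   34.        ] [ 439.294589   -209.08139013   34.        ]
grips [ 468.34803987 -208.04728921   42.        ] [ 410.53309527 -210.47632832   42.        ] [ 439.44056757 -209.26180877   42.        ] 2.405811998828528
tab [ 439.88980325 -240.43378819   44.        ] [  0.49626887 -31.6160749    3.        ] -89.10071769532279
tabedge 0.43725457342710644 33.84490466589033
[ 427.30645677 -243.71327002   18.        ] [ 459.56973726 -244.18107492   44.        ]
console back edge [548.48710079  46.78129657  68.        ] [552.18469594 -32.92402052  68.        ] -87.34390602302994
console front bottom [461.85707232  42.64539866  68.        ] [465.29093687 -37.54074402  68.        ] -87.54788292588256
plate edge [531.35524602 -40.542949    18.        ] [ 536.32468322 -153.26319653   18.        ] -87.47566624329463
pole base [504.78791797 131.7885616   10.        ] pole top by (array([499.2, 117.4, 245. ]), [0.8, 0.8])
specimen [569.5470895 220.9969553  70.       ]  pad [397.78654894  -0.62617406  11.        ] tubeorange [ 444.31243454 -311.75009087   10.        ]
```

Measurements (mm) agree with the given heights:

| Point | Position | Yaw |
|---|---|---|
| Stop head | (511, 5, 110) | – |
| Lens | (540, -115, 118) | +2.5° |
| Dish axis | (440, -209) | about -88.5° |

I'll go round the robot side of the pole.

```bash
python3 -m crank '-.4 -.5 0 0;-.83 -.98 0 0;-.83 -.98 0 0;-.83 -.98 0 0;-.83 -.98 0 0;-.83 -.98 0 0;-.83 -.98 0 0;-.83 -.98 0 0;-.83 -.98 0 0;-.4 -.5 0 0;0 0 0 0' 1 40; python3 -c "
from h import *
s=read_state();print(s['q'].round(1),s['tcp_pos'])"
```

```text
t: 1.2
tcp_pos: [323.1, 375.2, 231.5]
ee_rot: [[-0.919, 0.395, 0.0], [0.395, 0.919, 0.0], [-0.0, 0.0, -1.0]]
wrist_force: [-0.0, -0.1, -0.7]
opening: 85.4
finger_force: 0.0
[-6.220e+01  8.000e-01  7.800e+00  1.053e+02 -1.000e-01  7.390e+01
  1.250e+01] [323.13770468 375.1974394  231.51642787]
```

```bash
python3 -m crank '-.5 -.6 0 0;-.84 -.98 0 0;-.84 -.98 0 0;-.84 -.98 0 0;-.84 -.98 0 0;-.84 -.98 0 0;-.84 -.98 0 0;-.84 -.98 0 0;-.84 -.98 0 0;-.84 -.98 0 0;-.34 -.38 0 0;0 0 0 0' && python3 -m crank '-.6 -.7 0 0;-.84 -1 0 0;-.84 -1 0 0;-.84 -1 0 0;-.23 -.3 0 0;0 0 0 0'; python3 -c "
from h import *
s=read_state();print(s['q'].round(1),s['tcp_pos'])"
```

```text
t: 2.4
tcp_pos: [400.4, 130.2, 231.4]
ee_rot: [[-0.919, 0.393, 0.0], [0.393, 0.919, 0.0], [0.0, 0.0, -1.0]]
wrist_force: [0.1, 0.2, -0.1]
opening: 85.6
finger_force: 0.0
t: 3.0
tcp_pos: [430.4, 31.5, 231.3]
ee_rot: [[-0.92, 0.392, -0.0], [0.392, 0.92, 0.0], [0.0, 0.0, -1.0]]
wrist_force: [-0.0, 0.5, -1.2]
opening: 85.5
finger_force: 0.0
[-44.5  -9.9  31.1 113.6   5.3  75.   51.7] [430.44581387  31.48399963 231.30482488]
```

```bash
python3 -m crank '-.5 0 0 0;-.9 0 0 0;-.9 .1 0 0;-.9 .1 .8 0;-.75 .1 .9 0;-.3 .05 .9 0;0 0 .9 0;0 0 .55 0;0 0 0 0'; python3 - <<'E'
from h import *
s=read_state();print(s['q'].round(1),s['tcp_pos'])
snap("scene","s1.png");snap("top","t1.png")
a=np.load("img_scene.npy")[160:280,240:370,::-1];b=np.load("img_top.npy")[175:295,240:370,::-1]
cv2.imwrite("pics/v1.png",cv2.resize(np.hstack([a,b]),None,fx=3,fy=3,interpolation=cv2.INTER_CUBIC))
print(proj("scene",s['tcp_pos']),proj("top",s['tcp_pos']),proj("scene",[511,5,110]),proj("top",[511,5,110]))
E
```

```text
t: 3.9
tcp_pos: [510.6, 4.9, 148.9]
ee_rot: [[-0.921, 0.391, -0.003], [0.391, 0.921, -0.001], [0.002, -0.002, -1.0]]
wrist_force: [-1.3, -0.1, 0.7]
opening: 85.2
finger_force: 0.0
[-40.9   6.9  38.3 110.6  -4.7  64.2  66.2] [510.57116674   4.91646764 148.85966966]
[316.67107725 210.20528672] [303.42435139 227.95787146] [317.24127374 225.35264345] [304.50726857 231.32811865]
```

View pics/v1.png

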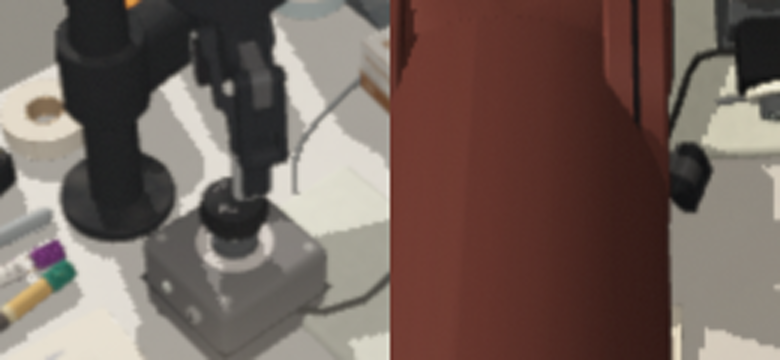

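The fingers straddle the head (head at scene ≈(318,229), TCP projected at ≈(317,210)). I'll go down and pinch it.

```bash
python3 -m crank '0 0 .7 0;0 0 .9 0;0 0 .9 0;0 0 .6 0;0 0 .2 0;0 0 0 0' && python3 -m crank '0 0 0 0;0 0 0 0;0 0 0 0;0 0 0 0;0 0 0 0;0 0 0 0;0 0 0 0;0 0 0 0' 0 50
```

```text
t: 4.6
tcp_pos: [511.2, 4.0, 84.1]
ee_rot: [[-0.92, 0.392, -0.0], [0.392, 0.92, -0.0], [0.0, -0.0, -1.0]]
wrist_force: [-0.0, -0.2, -0.4]
opening: 85.1
finger_force: 0.0
t: 5.4
tcp_pos: [511.9, 4.8, 84.7]
ee_rot: [[-0.92, 0.391, 0.001], [0.391, 0.92, 0.001], [-0.001, 0.001, -1.0]]
wrist_force: [2.9, 4.7, 2.9]
opening: 38.6
finger_force: 50.2
```

```bash
python3 -m crank '0 0 .15 0;0 0 .15 0;0 0 .1 0;0 0 .05 0;0 0 0 0;0 0 0 0'
```

```text
t: 6.0
tcp_pos: [512.2, 4.7, 76.7]
ee_rot: [[-0.92, 0.392, 0.001], [0.392, 0.92, 0.001], [-0.001, 0.002, -1.0]]
wrist_force: [-3.1, 3.9, 16.1]
opening: 38.7
finger_force: 51.3
```

```bash
python3 -m crank '0 0 .1 0;0 0 0 0;0 0 0 0;0 0 0 0'
```

```text
t: 6.4
tcp_pos: [512.5, 4.7, 76.2]
ee_rot: [[-0.92, 0.392, 0.002], [0.392, 0.92, 0.002], [-0.001, 0.003, -1.0]]
wrist_force: [-10.7, 4.1, 38.2]
opening: 38.6
finger_force: 53.5
```

Hard stop reached, so it is fully in. I'll relax upward about 3 mm and twist clockwise.

```bash
python3 -m crank '0 0 -.1 0;0 0 -.08 0;0 0 0 0;0 0 0 0;0 0 0 0' && python3 -m crank '0 0 0 .5;0 0 0 1;0 0 0 1;0 0 0 1;0 0 0 1;0 0 0 1;0 0 0 1;0 0 0 1;0 0 0 1;0 0 0 1;0 0 0 1;0 0 0 1' && python3 -m crank '0 0 0 .5;0 0 0 0;0 0 0 0'
```

```text
t: 6.9
tcp_pos: [512.1, 4.8, 77.5]
ee_rot: [[-0.92, 0.391, 0.001], [0.391, 0.92, 0.001], [-0.001, 0.001, -1.0]]
wrist_force: [1.6, 5.4, 5.0]
opening: 38.4
finger_force: 50.5
t: 8.1
tcp_pos: [511.2, 4.4, 77.1]
ee_rot: [[-0.355, 0.935, -0.0], [0.935, 0.355, 0.0], [0.001, -0.0, -1.0]]
wrist_force: [-1.3, 3.5, 6.0]
opening: 38.8
finger_force: 50.2
t: 8.4
tcp_pos: [511.2, 4.4, 77.1]
ee_rot: [[-0.325, 0.946, -0.001], [0.946, 0.325, 0.0], [0.001, -0.0, -1.0]]
wrist_force: [-0.6, 5.0, 5.8]
opening: 38.6
finger_force: 50.2
```

```bash
python3 -m crank '0 0 0 0;0 0 0 0;0 0 0 0;0 0 0 0;0 0 0 0;0 0 0 0' 1 && python3 -m crank '0 0 -.5 0;0 0 -.9 0;0 0 -.9 0;0 0 -.9 0;0 0 -.9 0;0 0 -.5 0;0 0 0 0'; python3 - <<'E'
from h import *
s=read_state();print(s['q'].round(1))
snap("scene","s2.png",(270,200,370,275),6)
E
```

```text
t: 9.0
tcp_pos: [511.3, 4.0, 76.9]
ee_rot: [[-0.324, 0.946, -0.0], [0.946, 0.324, -0.0], [-0.0, -0.0, -1.0]]
wrist_force: [-0.3, -0.5, 0.0]
opening: 85.5
finger_force: 0.0
t: 9.7
tcp_pos: [512.2, 4.1, 170.4]
ee_rot: [[-0.324, 0.946, 0.002], [0.946, 0.324, 0.001], [0.0, 0.003, -1.0]]
wrist_force: [-0.7, 0.2, 0.4]
opening: 85.0
finger_force: 0.0
[-49.3   5.8  47.1 109.5  -4.7  66.5  18.5]
```

View pics/s2.png

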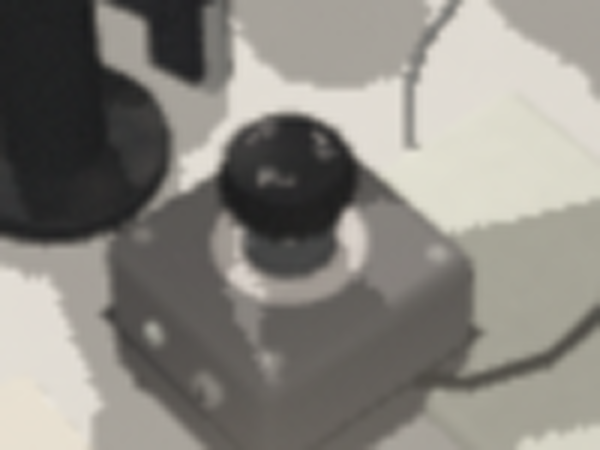

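The button is up again: the head's top edge is at row ≈218.8, against 218.6 before, and its marks are back in place. Next, the dish.

```bash
python3 -m crank '-.4 -.3 0 0;-.89 -.685 0 0;-.89 -.685 0 0;-.89 -.685 0 0;-.89 -.685 0 0;-.89 -.685 0 0;-.89 -.685 0 0;-.89 -.685 0 0;-.89 -.685 0 0;-.89 -.685 0 0;-.49 -.385 0 0;0 0 0 0' && python3 -m crank '0 0 0 .9;0 0 0 .9;0 0 0 .9;0 0 0 .9;0 0 0 .8;0 0 0 0;0 0 0 0'
python3 - <<'E'
from h import *
s=read_state();print(s['q'].round(1))
snap("scene","s3.png",(325,290,405,390),6);snap("top","t3.png")
b=np.load("img_top.npy")[225:325,380:460,::-1]
cv2.imwrite("pics/v3.png",np.hstack([cv2.imread("pics/s3.png")[:,:400],cv2.resize(b,None,fx=5,fy=6)])) 
a=np.load("img_scene.npy")[300:390,325:405,::-1]; b=np.load("img_top.npy")[235:325,380:460,::-1]
cv2.imwrite("pics/v3.png",cv2.resize(np.hstack([a,b]),None,fx=5,fy=5,interpolation=cv2.INTER_CUBIC))
E
```

```text
t: 10.95
tcp_pos: [437.1, -211.8, 168.4]
ee_rot: [[-0.32, 0.948, -0.001], [0.948, 0.32, -0.0], [0.0, -0.001, -1.0]]
wrist_force: [-0.2, -0.0, -0.3]
opening: 85.6
finger_force: 0.0
t: 11.65
tcp_pos: [439.1, -208.7, 168.7]
ee_rot: [[-0.025, 1.0, -0.0], [1.0, 0.025, 0.0], [0.0, -0.0, -1.0]]
wrist_force: [0.3, 0.4, 0.4]
opening: 85.6
finger_force: 0.0
[-36.7   1.4  58.9 113.   -1.4  66.3  24.1]
```

View pics/v3.png

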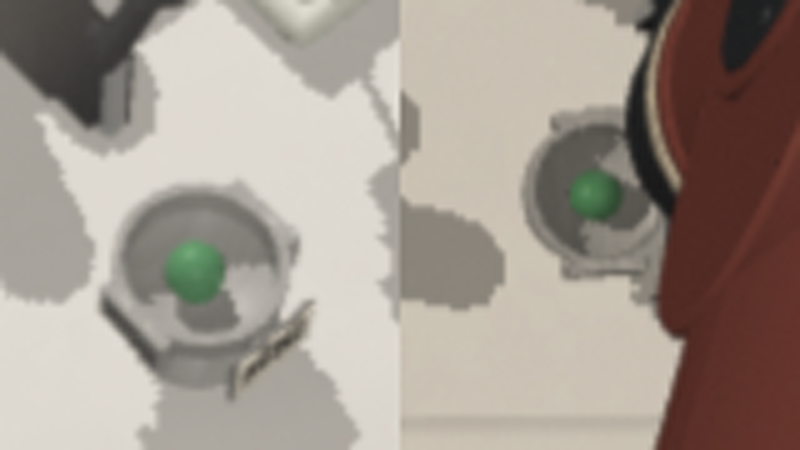

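Scene: the marble is still central at ≈(364,354) and the fingers are above and up-left, as the geometry says they should be. Top: the arm hides half the dish. I'll descend and close gently.

```bash
python3 -m crank '-.03 .06 .5 0;0 0 .9 0;0 0 .9 0;0 0 .9 0;0 0 .9 0;0 0 .9 0;0 0 .9 0;0 0 .8 0;0 0 .5 0;0 0 .3 0;0 0 0 0;0 0 0 0' .88 20 && python3 -m crank '0 0 .3 0;0 0 .3 0;0 0 .3 0;0 0 .25 0;0 0 .18 0;0 0 0 0;0 0 0 0;0 0 0 0'
```

```text
t: 12.95
tcp_pos: [440.9, -209.6, 19.3]
ee_rot: [[-0.023, 1.0, 0.0], [1.0, 0.023, -0.0], [-0.0, 0.0, -1.0]]
wrist_force: [0.1, -0.5, 0.4]
opening: 74.9
finger_force: 0.0
t: 13.75
tcp_pos: [440.7, -209.4, -7.5]
ee_rot: [[-0.023, 1.0, 0.0], [1.0, 0.023, -0.0], [-0.0, 0.0, -1.0]]
wrist_force: [0.7, -0.1, 0.1]
opening: 75.6
finger_force: 0.0
```

I over-descended to TCP z = -7.5. There was no contact, since the open tips stand back. I'll raise to z ≈ 9 and close in steps.

```bash
python3 -m crank '0 0 -.2 0;0 0 -.3 0;0 0 -.23 0;0 0 -.1 0;0 0 0 0;0 0 0 0' && python3 -m crank '0 0 0 0;0 0 0 0' .8 20 && python3 -m crank '0 0 0 0;0 0 0 0' .77 20 && python3 -m crank '0 0 0 0;0 0 0 0' .74 20 && python3 -m crank '0 0 0 0;0 0 0 0;0 0 0 0' .71 20
```

```text
t: 14.35
tcp_pos: [440.7, -209.2, 9.0]
ee_rot: [[-0.023, 1.0, 0.0], [1.0, 0.023, 0.0], [0.0, 0.0, -1.0]]
wrist_force: [0.1, 0.0, 0.2]
opening: 75.2
finger_force: 0.0
t: 14.55
tcp_pos: [440.5, -209.3, 8.8]
ee_rot: [[-0.023, 1.0, -0.0], [1.0, 0.023, -0.0], [-0.0, -0.0, -1.0]]
wrist_force: [0.8, -0.2, -0.3]
opening: 68.5
finger_force: 0.0
t: 14.75
tcp_pos: [440.6, -209.4, 8.9]
ee_rot: [[-0.023, 1.0, -0.0], [1.0, 0.023, -0.0], [-0.0, -0.0, -1.0]]
wrist_force: [0.4, -0.5, 0.5]
opening: 65.6
finger_force: 0.0
t: 14.95
tcp_pos: [440.7, -209.4, 9.0]
ee_rot: [[-0.023, 1.0, 0.0], [1.0, 0.023, -0.0], [-0.0, 0.0, -1.0]]
wrist_force: [0.3, -0.9, -0.0]
opening: 63.3
finger_force: 0.2
t: 15.25
tcp_pos: [440.7, -209.4, 9.1]
ee_rot: [[-0.023, 1.0, 0.0], [1.0, 0.023, 0.0], [0.0, 0.0, -1.0]]
wrist_force: [-1.7, 1.0, 5.8]
opening: 61.3
finger_force: 21.6
```

```bash
python3 -m crank '0 0 0 0;0 0 0 0;0 0 0 0' 0.5 45 && python3 -m crank '0 0 -.03 0;0 0 -.06 0;0 0 -.1 0;0 0 -.14 0;0 0 -.16 0;0 0 -.16 0;0 0 -.16 0;0 0 -.12 0;0 0 -.08 0;0 0 -.04 0;0 0 0 0;0 0 0 0'
python3 - <<'E'
from h import *
snap("scene","s4.png",(325,285,425,385),6)
E
```

```text
t: 15.55
tcp_pos: [440.8, -209.4, 9.2]
ee_rot: [[-0.023, 1.0, 0.0], [1.0, 0.023, 0.0], [0.0, 0.0, -1.0]]
wrist_force: [-1.4, 1.2, 8.1]
opening: 61.4
finger_force: 46.9
t: 16.75
tcp_pos: [440.6, -209.3, 29.9]
ee_rot: [[-0.023, 1.0, -0.0], [1.0, 0.023, -0.0], [-0.0, -0.0, -1.0]]
wrist_force: [-0.1, -0.4, -1.1]
opening: 61.7
finger_force: 48.9
```

View pics/s4.png

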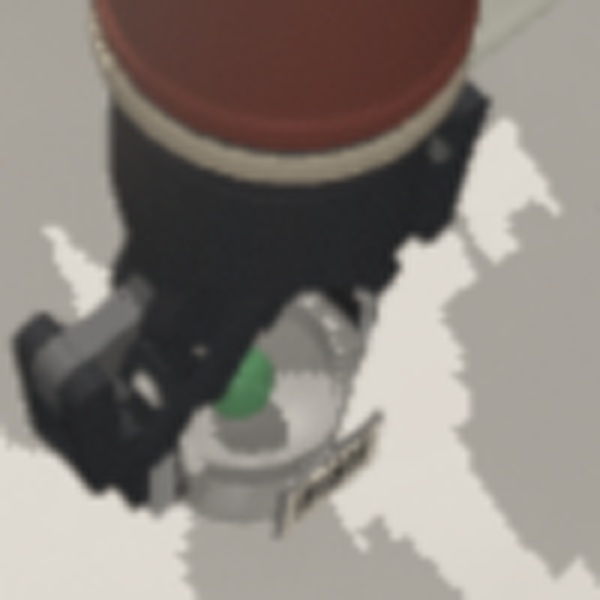

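The dish is lifted level, the marble at crop ≈(245,382) is still in the middle, and the grips are held. I'll raise it, then rotate 91° counter-clockwise smoothly.

```bash
python3 -m crank '0 0 -.1 0;0 0 -.2 0;0 0 -.3 0;0 0 -.35 0;0 0 -.35 0;0 0 -.35 0;0 0 -.35 0;0 0 -.35 0;0 0 -.3 0;0 0 -.25 0;0 0 -.2 0;0 0 -.2 0' && python3 -m crank '0 0 0 -.15;0 0 0 -.3;0 0 0 -.45;0 0 0 -.6;0 0 0 -.6;0 0 0 -.6;0 0 0 -.6;0 0 0 -.6;0 0 0 -.6;0 0 0 -.6;0 0 0 -.6;0 0 0 -.6' && python3 -m crank '0 0 0 -.6;0 0 0 -.6;0 0 0 -.6;0 0 0 -.6;0 0 0 -.6;0 0 0 -.6;0 0 0 -.6;0 0 0 -.6;0 0 0 -.6;0 0 0 -.6;0 0 0 -.6;0 0 0 -.6'
```

```text
t: 18.0
tcp_pos: [440.6, -209.3, 96.2]
ee_rot: [[-0.023, 1.0, -0.0], [1.0, 0.023, 0.0], [0.0, -0.0, -1.0]]
wrist_force: [-0.1, -0.4, -1.1]
opening: 61.2
finger_force: 48.9
t: 19.2
tcp_pos: [440.4, -209.4, 95.7]
ee_rot: [[-0.449, 0.893, -0.001], [0.893, 0.449, -0.0], [0.0, -0.001, -1.0]]
wrist_force: [0.8, 0.2, -1.6]
opening: 61.4
finger_force: 48.9
t: 20.4
tcp_pos: [440.4, -209.4, 95.7]
ee_rot: [[-0.824, 0.566, -0.001], [0.566, 0.824, -0.0], [0.0, -0.0, -1.0]]
wrist_force: [0.5, -0.2, -1.1]
opening: 61.3
finger_force: 48.9
```

```bash
python3 -m crank '0 0 0 -.6;0 0 0 -.6;0 0 0 -.6;0 0 0 -.6;0 0 0 -.6;0 0 0 -.6;0 0 0 -.6;0 0 0 -.6;0 0 0 -.6;0 0 0 -.6;0 0 0 -.6;0 0 0 -.6' && python3 -m crank '0 0 0 -.6;0 0 0 -.6;0 0 0 -.45;0 0 0 -.3;0 0 0 -.15;0 0 0 0;0 0 0 0;0 0 0 0'; python3 -c "
from h import *
s=read_state();print(s['q'].round(1),s['ee_rot'].round(3))"
```

```text
t: 21.6
tcp_pos: [440.4, -209.3, 95.7]
ee_rot: [[-0.995, 0.099, -0.001], [0.099, 0.995, -0.0], [0.001, -0.0, -1.0]]
wrist_force: [-0.1, 0.5, -1.0]
opening: 61.8
finger_force: 48.9
t: 22.4
tcp_pos: [440.6, -209.3, 95.9]
ee_rot: [[-0.999, -0.044, -0.0], [-0.044, 0.999, -0.0], [0.0, -0.0, -1.0]]
wrist_force: [-1.1, -0.3, -0.6]
opening: 61.2
finger_force: 48.9
[-21.6   8.4  45.4 117.   -7.1  57.2 119.9] [[-0.999 -0.044 -0.   ]
 [-0.044  0.999 -0.   ]
 [ 0.    -0.    -1.   ]]
```

```bash
python3 -m crank '0 .03 0 0;-.007 .07 0 0;-.011 .12 0 0;-.016 .17 0 0;-.02 .22 0 0;-.023 .25 0 0;-.023 .25 0 0;-.023 .25 0 0;-.023 .25 0 0;-.023 .25 0 0;-.023 .25 0 0;-.023 .25 0 0' && python3 -m crank '-.023 .25 0 0;-.023 .25 0 0;-.023 .25 0 0;-.023 .25 0 0;-.023 .25 0 0;-.023 .25 0 0;-.02 .22 0 0;-.016 .17 0 0;-.011 .12 0 0;-.008 .08 0 0;-.004 .04 0 0;0 0 0 0' && python3 -m crank '0 0 0 0;0 0 0 0;0 0 0 0;0 0 0 0;0 0 0 0'
python3 - <<'E'
from h import *
s=read_state();print(s['tcp_pos'],s['ee_rot'].round(3))
snap("scene","s5.png",(300,190,433,290),6)
a=s['ee_rot'][:,0]*-1; foot=s['tcp_pos']-[0,0,9.]
lab=foot+35*a+[0,0,31]; print("pred label",lab, proj("scene",lab), "lens",proj("scene",[540,-115,118]))
E
```

```text
t: 23.6
tcp_pos: [442.9, -161.6, 96.0]
ee_rot: [[-0.999, -0.044, 0.0], [-0.044, 0.999, -0.0], [-0.0, -0.0, -1.0]]
wrist_force: [0.2, 0.4, -1.1]
opening: 61.3
finger_force: 48.9
t: 24.8
tcp_pos: [444.9, -119.2, 95.9]
ee_rot: [[-0.999, -0.044, -0.0], [-0.044, 0.999, -0.0], [0.0, -0.0, -1.0]]
wrist_force: [-0.0, 0.3, -2.8]
opening: 61.6
finger_force: 48.9
t: 25.3
tcp_pos: [444.9, -119.3, 96.0]
ee_rot: [[-0.999, -0.044, 0.0], [-0.044, 0.999, -0.0], [-0.0, -0.0, -1.0]]
wrist_force: [-1.1, -0.0, -1.1]
opening: 61.3
finger_force: 48.9
[ 444.9491664  -119.29469684   95.95092951] [[-0.999 -0.044  0.   ]
 [-0.044  0.999 -0.   ]
 [-0.    -0.    -1.   ]]
pred label [ 479.91543045 -117.75834608  117.95296629] [347.86783462 275.20106352] lens [374.76813027 256.21596474]
```

View pics/s5.png

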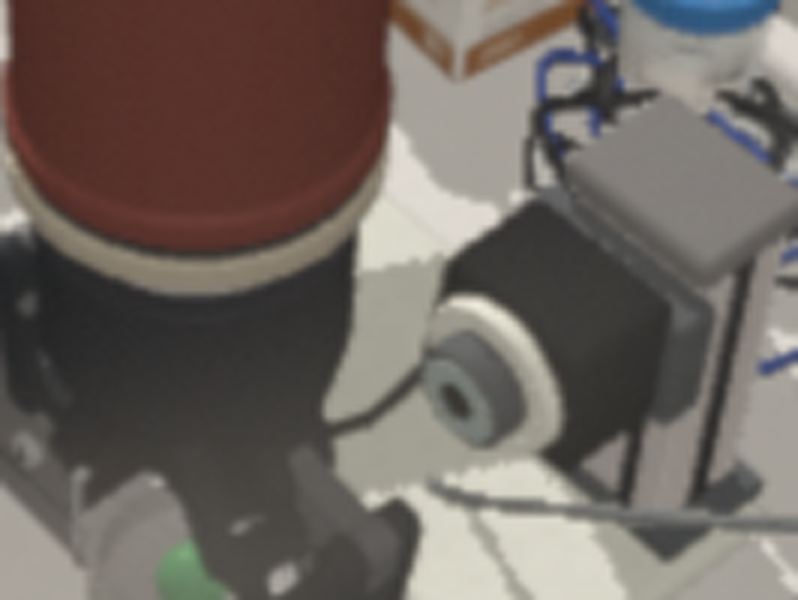

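The lens is at crop ≈(457,400), and the gripper hides the tab at its predicted place. The marble is visible at ≈(190,572). I'll check the marble numerically before handing in.

```bash
python3 - <<'E'
from h import *
s=read_state()
a=np.load("img_scene.npy").astype(int); m=(a[:,:,1]>a[:,:,0]+25)&(a[:,:,1]>a[:,:,2]+15); m[:265]=0;m[310:]=0;m[:,:315]=0;m[:,360:]=0
y,x=np.nonzero(m);print("visible green",len(x),x.min(),x.max(),y.min(),y.max())
p=np.array(s['tcp_pos'])+[0,0,25]
u=proj("scene",p);r=np.linalg.norm(proj("scene",p+[0,0,10])-u)
d=np.array([.7,-.7,0]);print("pred",u,"radius~",r, np.linalg.norm(proj("scene",p+10*d)-u))
print(s['t'],abs(s['dq']).max().round(3))
E
```

```text
visible green 40 327 334 281 288
pred [331.39236146 285.68091481] radius~ 3.729864974930146 6.270162096446263
25.35 0.126
```

```bash
python3 -c "
from plant import *
print(sign_off())"
```

```text
the job is handed in; nothing more can be done
None
```

I cleared the stop (pushed in, twisted, sprung back up) and handed the job in at about 25 s of the 66 s, with the dish held steady and level and the marble near the middle as far as it shows. By calculation the tab is about 60 mm squarely in front of the lens, but the gripper hid it from the camera, and sign-off returned no verdict.

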